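# Clamp a batten in the jig with the thumbscrew

## Task

Clamp the wooden batten in the jig: slide it lengthwise along the channel, under the blue bridge, until its end is fully home against the end stop, then turn the knurled thumbscrew clockwise until its foot is seated firmly on the wood. Stop as soon as you feel the resistance rise clearly, so that the wood is not crushed, and leave the other things on the bench where they are.

Things in the scene. Friction and masses are not known exactly. Their poses are not given: they have to be found in the camera images.
- batten: Wooden batten, 34 x 165 x 26 mm (x, y, z), 0.13 kg, starts lying loose on the bench to the right of the jig. Origin: centre of its underside; y runs along its length, z up. Either end may go in first. Grip it firmly near its middle: held far from there it may tip in the fingers.
- jig: Clamping jig, screwed to the bench: grey base plate 116 x 130 x 8 mm (y -60 to +70 mm in its frame) with a channel along its y axis on x = 0, closed by the end stop at y = +40 mm, mouth towards -y. Origin: on the bench under the thumbscrew's axis; z up. With the batten fully home its centre lies at y = -42.5 mm, x = 0, and it sticks out some 79 mm beyond the mouth.
- bridge: Blue bridge of the jig, fixed to it, same origin and axes. Bar 112 mm along x, 28 mm along y, underside 44 mm and top 58 mm above the bench, posts 72 mm apart. Below the bar hangs the round black rubber foot (20 mm across), which the thumbscrew lowers 2.25 mm per rad; at the start it stands 2.5 to 7.5 mm (differs each time) above where the batten's top will be.
- screw_grip (a point): Centre of the knurled thumbscrew's round head, on its upright axis, 84 mm above the bench. Head 38 mm across, 28 mm high (70 to 98 mm above the bench), white mark on top, free all round above the bar; it keeps its height as it turns and stays where it is left. Clockwise from above lowers the foot; 1.1 to 3.4 rad, in several grasps, bring it to the wood.
- stop_face (a point): Middle of the end stop's face, where the batten's end must come to rest, 21 mm above the bench.
- screwdriver_a: Screwdriver with orange handle, 174 mm long, bystander.
- solder_reel: Reel of solder, 58 x 76 x 53 mm, bystander.
- tape_roll: Roll of yellow tape, 64 mm across, 18 mm high, bystander.
- coil_a: Wound orange coil, 50 x 44 x 53 mm, bystander.
- mouth (a point): Middle of the channel's flared mouth, on the channel floor (top of the base plate, 8 mm above the bench), at y = -46 mm of the jig. The channel runs from here along the jig's +y between two steel rails 14 mm high; from y = -26 mm on they stand parallel, 36.4 mm apart.
- screw_top (a point): Top of the same thumbscrew, 98 mm above the bench. Feel of the screw: it runs with a steady drag of 0.3 N m in either direction. Once the foot meets the wood, the torque to tighten climbs by about 0.34 N m per rad: 0.11 N m above the drag the foot presses with about 50 N, well seated; 0.25 N m above it with 110 N, which crushes the wood.
Mind the look-alikes: they are no part of the job. Several things have the shape of the jig; the one meant has the colours described above.

How it is judged (in metres and radians):
On the way, in this order (a step that is already met when the one before it is completed fails the run):
1. the batten lies in the channel, fully home against the end stop (y of batten in the frame of jig between -0.0455 and -0.03 m and x of batten in the frame of jig between -0.004 and 0.004 m and z of batten in the frame of jig between 0.005 and 0.011 m), for 0.2 s.
2. the thumbscrew's foot presses on the batten with more than 25 N (contact force between bridge and batten above 25 N), for 0.2 s.
At the end, for the whole second after the job is handed in: The batten lies flat in the channel (within 3 mm of the floor, 4 mm sideways, 0.08 rad), its end within 3 mm of the end stop, at rest, and the foot presses on it with 25 to 110 N (all of step 1 and angle between the y axis of batten and the y axis of jig, either way round below 0.08 rad and contact force between bridge and batten between 25 and 110 N and linear speed of batten below 0.01 m/s); the robot touches nothing.
It fails at once if the wood is crushed: the foot presses on the batten with more than 110 N (contact force between bridge and batten above 110 N).
It fails at once if a bystander is moved by more than 30 mm (distance of any of screwdriver_a, solder_reel, tape_roll, coil_a from where it was at the start of the episode above 0.03 m).
It also fails if it takes over 72 s, if anything falls off the work surface, if the arm or the gripper's body presses on something with over 40 N, if the wrist force passes 120 N, or if a joint passes its speed limit or range.

## Robot

A 6-joint arm with a two-finger parallel gripper is mounted at the origin on a cart in front of the work surface, level with it; the furniture and walls round the work are solid. World frame = base frame: x ahead of the robot, y to its left, z up, the work surface at z = 0. Lengths are in mm, angles in rad, forces in N, time in s.
With the tool pointing down it reaches from about 300 to 775 mm from the base axis. Payload 14.6 kg.
Tool frame: the origin (TCP) lies between the finger pads; the fingertips stand 25 mm ahead of it and the grasp point (between the pads) lies 6 mm ahead of it; z points along the fingers, y is the line along which they close (so a half turn about z gives the same grasp; the last joint's range is limited). The gripper opens to 94 mm and grips with 3 to 60 N. Pads are 16 mm wide; open, the fingers measure 119 mm over their backs; the gripper's body (75 mm by 177 mm) begins 78 mm behind the grasp point.
Start: joints at [1.044, 0.3, 1.521, -0, 1.321, -0.067], TCP at [244.069, 492.869, 230.446] pointing down, gripper open.
Joint ranges: [-3.03, 3.03], [-0.79, 2.21], [0.23, 2.52], [-1.04, 4.18], [0, 3.07], [-2.55, 2.55]. Speed limits (rad/s): [2.22, 2.22, 2.57, 3.14, 3.14, 3.14].

## Interface

Orientations are given as [roll, pitch, yaw] about the fixed x, y, z axes, in that order (R = Rz(yaw) Ry(pitch) Rx(roll)).
In Python, from cell import manip gives the robot as it stands. The module is installed in compiled form; this text tells all that it offers.
- The arm moves only by the tool step_arm, never from a script. Its argument "series" is one flat list of numbers, 5 for each row, row after row: the shift along the world's x, y, z in mm, then the turn about the world's z in rad, then the closure, from 0 (fully open) to 1 (shut). In form: [dx, dy, dz, spin, jaw, dx, dy, dz, spin, jaw, ...]. A call has 1 to 20 rows; each row shifts and turns the commanded pose from where the row before left it; what a row does not reach is not made up. A row lasts 1/8 s, in which the tool goes at most 62.5 mm and 10.7 degrees, less where a joint would pass 70% of its speed; a pose out of reach is approached as far as the arm can. A call is refused whole if a number of a shift passes 62.5 or a number of a turn 0.188, either way. A call with a gripper value outside its range is refused whole. The fingers move at their own pace and stop on an object; "squeeze" is the grip in N (left out, the last holds). Time passes only in rows, so rows that do not move let the fingers close. It gives the time, the measured TCP pose, the force, the opening and the grip force at its end, in the units of the state.
- manip.read_state(): the state, without advancing time (a new reading comes with each control period).
- manip.camera(name): name is "scene" or "top" or "wrist"; returns (picture, depth): 480x640x3 uint8, blue, green, red; 480x640 float32, mm along the optical axis (not along the pixel's ray), 0 where there is no reading.
- manip.camera_info(name): a dict with "fovy" (degrees; the focal length in pixels is half the picture's height over the tangent of half this angle, whatever the lens; pixels are square), "cx", "cy" (the principal point, pixels), "eye" and "orientation" of the camera in the world. Camera axes: x right, y down, z forward; pixel columns grow to the right and rows downward; lengths in mm; the calibration is good to about 2 mm. A picture is of the moment at which its call begins: read the wrist's pose just before it. camera_info takes no time and is no camera call; for the wrist camera it gives the pose at the moment of the call.
- manip.sign_off(): hands the job in; it is judged then, once.
The state is a dict: "clock": time; "joints": joint angles; "qd": joint speeds; "effort": joint torques, N m; "eef_pos": TCP position; "eef_rot": TCP orientation; "wrist_force": force on the tool from outside, world axes, zero at the start; "moment": the same for the moment, N m; "finger_gap": finger opening in mm; "finger_force": force on a finger pad.
Only numpy, scipy, OpenCV 4.12 (cv2) and the standard library are available. Lean on these libraries where they do the work, as an engineer would, in place of code of your own. Each camera call takes 0.05 s, during which the arm holds its last target. There are 200 camera calls.

## Working session

There is one attempt and no reset: what is moved stays moved. The work goes in short steps, Python scripts to look and compute and a tool call to move; the robot and the scene stay as the last step left them, time stands still between calls to the robot, and variables do not carry over. Pictures are saved under pics/ and viewed, at most 10 in all, crops included, and the job is handed in when it is done.

Besides the shell and the picture viewer there is one more tool, called as name(argument=value, ...), one argument or row to a line, values as JSON. step_arm: Moves the arm, as the interface text tells. Its arguments: {"type":"object","properties":{"series":{"type":"array"},"squeeze":{"type":"number"}},"required":["series"]}

```bash
mkdir -p pics; cat > h.py <<'E'
import numpy as np, cv2
from cell import manip
from scipy.spatial.transform import Rotation as R
def info(n):
    i=manip.camera_info(n); f=240/np.tan(np.radians(i['fovy'])/2); return i,f
def rot(i):
    o=np.array(i['orientation'],float)
    return o if o.shape==(3,3) else R.from_euler('xyz',o).as_matrix()
def world(n,d):
    i,f=info(n); v,u=np.mgrid[:480,:640]
    p=np.stack([(u-i['cx'])/f*d,(v-i['cy'])/f*d,d],-1)
    return p@rot(i).T+np.array(i['eye'])
def ray(n,u,v,z):
    i,f=info(n); r=rot(i)@np.array([(u-i['cx'])/f,(v-i['cy'])/f,1]); e=np.array(i['eye'])
    return e+r*(z-e[2])/r[2]
E
python3 - <<'E'
from h import *
print(manip.read_state())
for n in('top','scene'):
    p,d=manip.camera(n); cv2.imwrite(f'pics/{n}0.png',p); np.savez(f'pics/{n}0.npz',p=p,d=d); print(manip.camera_info(n),(d==0).mean())
E
```

```text
{'clock': 0.0, 'joints': array([ 1.04440248e+00,  3.00430225e-01,  1.52157047e+00, -1.71251932e-06,
        1.32069982e+00, -6.65674132e-02]), 'qd': array([-0.00058247, -0.00192521, -0.00052764, -0.0011462 , -0.0016035 ,
        0.00098784]), 'effort': array([ 1.46060679e-04, -5.31794214e+01, -3.52752256e+01,  7.08879204e-02,
        2.41916638e-02, -5.03516742e-05]), 'eef_pos': array([243.95684226, 492.67807748, 229.91322686]), 'eef_rot': array([-3.14048714e+00, -7.20373132e-05,  2.68176661e+00]), 'wrist_force': array([ 0.03855247, -0.1311747 , -0.22716184]), 'moment': array([0.01848408, 0.01534376, 0.03673071]), 'finger_force': 0.0, 'finger_gap': 93.99798850914868}
{'fovy': 56.06068766050944, 'cx': 321.47472800521166, 'cy': 236.16517754816203, 'eye': array([ 259.08697971,  -65.79831042, 1272.70173498]), 'orientation': array([-2.92222078, -0.0058918 , -1.51923804])} 0.004000651041666667
{'fovy': 50.53912106059153, 'cx': 316.1865363821111, 'cy': 236.39970590879966, 'eye': array([ 203.46492401, -760.02178244,  846.80698213]), 'orientation': array([-2.3405111 , -0.01793001, -0.41610712])} 0.004095052083333333
```

View pics/top0.png

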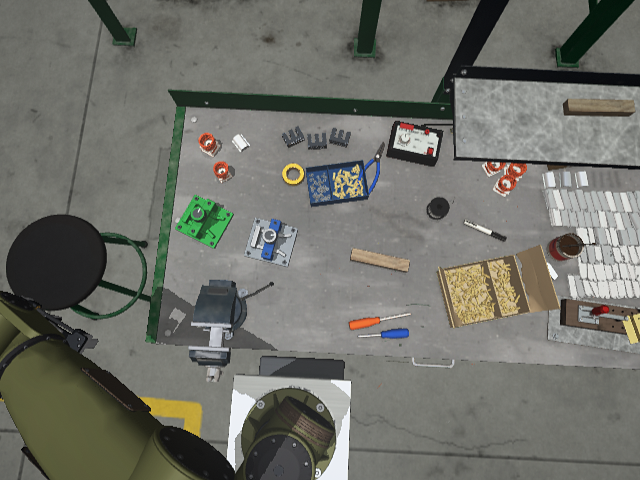

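View pics/scene0.png

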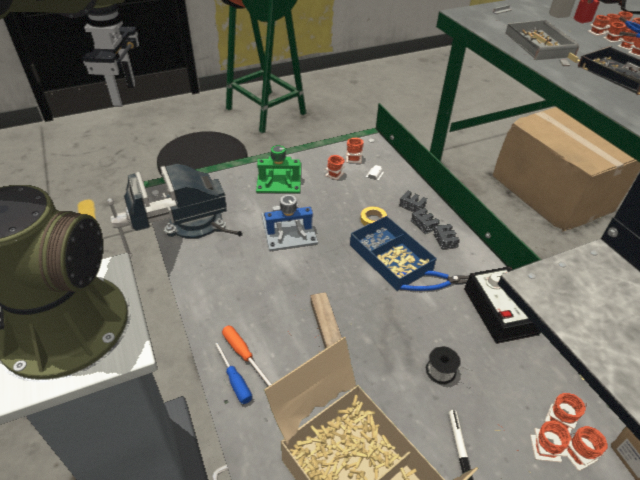

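The top view shows the robot base at the bottom, with the image's right being about −y and up being about +x.
- **Jig:** candidates are grey with a blue bridge at top (270,241) and all green at (205,220). The grey/blue one fits the description.
- **Batten:** candidates are on the bench at (380,260) and on the shelf at (598,107). The one on the bench, right of the jig, fits.

I'll confirm both in an enlarged crop.

```bash
python3 - <<'E'
from h import *
t=np.load('pics/top0.npz')['p']; s=np.load('pics/scene0.npz')['p']
a=cv2.resize(t[195:295,225:425],None,fx=4,fy=4,interpolation=cv2.INTER_CUBIC)
b=cv2.resize(s[185:255,250:330],(229,200),interpolation=cv2.INTER_CUBIC)
c=np.zeros((600,800,3),np.uint8); c[:400]=a; c[400:,:229]=b
cv2.imwrite('pics/crop1.png',c)
for n in('top','scene'):
    z=np.load(f'pics/{n}0.npz');p,d=z['p'],z['d'];W=world(n,d)
    hsv=cv2.cvtColor(p,cv2.COLOR_BGR2HSV)
    m=((hsv[...,0]>8)&(hsv[...,0]<25)&(hsv[...,1]>50)&(W[...,2]>15)&(W[...,2]<35)).astype(np.uint8)
    k,l,st,ce=cv2.connectedComponentsWithStats(m)
    for j in range(1,k):
        if st[j,4]>200:
            q=W[l==j]; r=cv2.minAreaRect(q[:,:2].astype(np.float32)); print(n,'wood',ce[j],st[j,4],r,np.median(q[:,2]))
    m=((hsv[...,0]>100)&(hsv[...,0]<125)&(hsv[...,1]>120)&(W[...,2]>40)&(W[...,2]<72)).astype(np.uint8)
    k,l,st,ce=cv2.connectedComponentsWithStats(m)
    for j in range(1,k):
        if st[j,4]>60:
            q=W[l==j]; r=cv2.minAreaRect(q[:,:2].astype(np.float32)); print(n,'blue',ce[j],st[j,4],r,np.median(q[:,2]))
E
```

```text
top wood [379.73558368 259.66104079] 711 ((478.4065856933594, -225.1903076171875), (164.8043670654297, 35.11166000366211), 80.7117691040039) 25.705012734617412
top blue [274.8172043  224.97849462] 93 ((553.6192016601562, 74.28062438964844), (28.313806533813477, 35.489688873291016), 76.79277801513672) 57.48661731025095
top blue [267.25735294 250.66911765] 136 ((483.7144470214844, 87.97895812988281), (27.653350830078125, 45.47686767578125), 79.51795196533203) 57.531923983867955
scene wood [325.57674944 318.72121896] 886 ((483.82611083984375, -210.72213745117188), (130.6935272216797, 34.2383918762207), 81.0551986694336) 24.61182474720681
scene wood [236.2        340.99130435] 345 ((303.73583984375, -190.84866333007812), (20.91378402709961, 85.52525329589844), 12.843411445617676) 20.84111846855137
scene wood [389.67391304 438.46956522] 230 ((473.7484436035156, -472.54107666015625), (9.446100234985352, 77.28964233398438), 13.171280860900879) 25.664911526698518
scene wood [312.58893281 461.48616601] 253 ((345.5466003417969, -457.0259094238281), (60.25974655151367, 30.13931655883789), 65.76937866210938) 27.89482572796021
scene wood [408.88196721 470.70163934] 305 ((474.0955505371094, -529.5396118164062), (33.59217071533203, 69.14835357666016), 65.49099731445312) 27.161268177691568
scene blue [287.91968912 215.25906736] 386 ((517.7872924804688, 78.37068176269531), (33.74510955810547, 108.92736053466797), 78.96106719970703) 55.21328061662791
```

View pics/crop1.png

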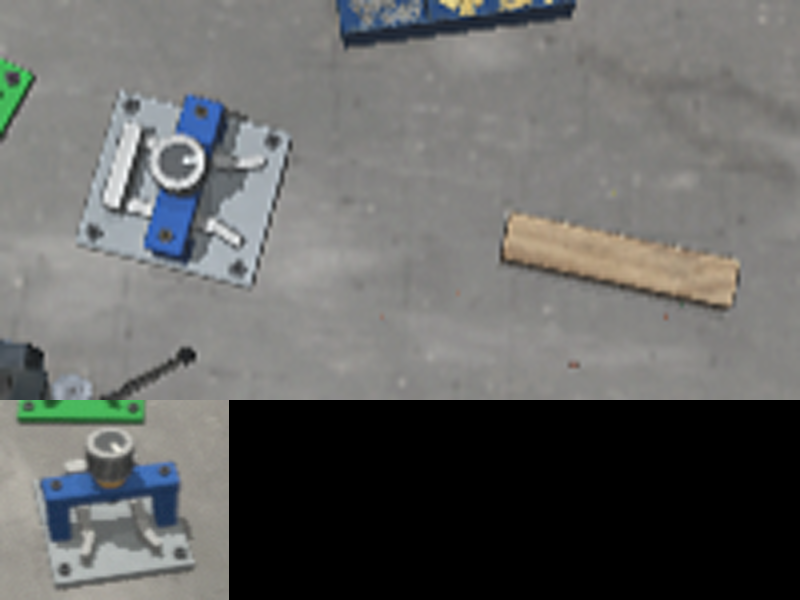

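The crop confirms the grey jig with the blue bridge (crop 180,170) and its mouth flaring to the right. The end stop is the white bar at crop (122,165), on the left. The batten is at crop (620,260). Next is the jig's precise pose.

```bash
python3 - <<'E'
from h import *
z=np.load('pics/top0.npz');p,d=z['p'],z['d'];W=world('top',d)
hsv=cv2.cvtColor(p,cv2.COLOR_BGR2HSV)
roi=np.zeros(d.shape,bool); roi[205:275,238:305]=1
m=roi&(hsv[...,0]>100)&(hsv[...,0]<125)&(hsv[...,1]>120)&(W[...,2]>52)&(W[...,2]<63)
q=W[m]; print('bridge',cv2.minAreaRect(q[:,:2].astype(np.float32)))
m=roi&(W[...,2]>92)&(W[...,2]<104)
v,u=np.nonzero(m);q=W[m];(c,r)=cv2.minEnclosingCircle(q[:,:2].astype(np.float32));print('head',c,r,q.mean(0),m.sum(),u.mean(),v.mean())
m=roi&(W[...,2]>4)&(W[...,2]<100)
print('plate',cv2.minAreaRect(W[roi&(W[...,2]>5)&(W[...,2]<13)][:,:2].astype(np.float32)))
m=roi&(W[...,2]>18)&(W[...,2]<40)&(hsv[...,1]<60)
k,l,st,ce=cv2.connectedComponentsWithStats(m.astype(np.uint8))
for j in range(1,k):
    if st[j,4]>15: print('rails/stop',ce[j],st[j,4],cv2.minAreaRect(W[l==j][:,:2].astype(np.float32)),np.median(W[l==j][:,2]))
# bench height, obstacles between
print('bench',np.median(W[240:250,320:340,2]))
# batten ends by slices
m=(hsv[...,0]>8)&(hsv[...,0]<25)&(hsv[...,1]>50)&(W[...,2]>20)&(W[...,2]<32); m[:, :340]=0; m[:,420:]=0; m[:240]=0;m[280:]=0
q=W[m][:,:2]; print('batten',q.mean(0),cv2.fitLine(q.astype(np.float32),cv2.DIST_L2,0,.01,.01).ravel())
E
```

```text
bridge ((516.1134033203125, 81.25234985351562), (27.733015060424805, 111.55691528320312), 78.69882202148438)
head (516.0154418945312, 81.11328125) 19.580848693847656 [515.79081159  80.77904128  97.68249286] 156 269.0064102564103 235.39743589743588
plate ((526.54296875, 82.7127685546875), (202.54469299316406, 183.48336791992188), 3.3640427589416504)
rails/stop [256.55974843 237.60377358] 159 ((524.2785034179688, 123.31026458740234), (60.43711853027344, 35.94906234741211), 0.8287610411643982) 35.17255673114141
rails/stop [283.55813953 235.20930233] 43 ((534.8353271484375, 47.82152557373047), (34.47368240356445, 11.820249557495117), 87.04541015625) 21.138665836590917
rails/stop [278.97435897 252.15384615] 39 ((485.2952575683594, 57.38743591308594), (35.21220016479492, 10.824753761291504), 67.64160919189453) 22.702662938470894
bench -0.42786718801846746
batten [ 478.39583905 -225.26648721] [ 1.6405964e-01  9.8645043e-01  4.7839584e+02 -2.2526649e+02]
```

step_arm(
  series=[0,0,40,0,0,13.5,-44,10,-0.075,0,13.5,-44,0,-0.075,0,13.5,-44,0,-0.075,0,13.5,-44,0,-0.075,0,13.5,-44,0,-0.075,0,13.5,-44,0,-0.075,0,13.5,-44,0,-0.075,0,13.5,-44,0,-0.075,0,13.5,-44,0,-0.075,0,13.5,-44,0,-0.075,0,13.5,-44,0,-0.075,0,13.5,-44,0,-0.075,0,13.5,-44,-20,-0.075,0,13.5,-44,-20,-0.075,0,13.5,-44,-20,-0.075,0,13.5,-44,-20,-0.075,0,13.5,-44,-20,-0.075,0,0,0,0,0,0],
  squeeze=50,
)

```text
clock: 2.48
eef_pos: [473.0, -256.8, 178.0]
eef_rot: [-3.138, -0.001, 1.403]
wrist_force: [-0.4, 0.4, -0.6]
finger_gap: 93.9
finger_force: 0.0
```

```bash
python3 - <<'E'
from h import *
s=manip.read_state();p,d=manip.camera('wrist');W=world('wrist',d);print(s['eef_pos'],s['eef_rot'],s['moment'])
cv2.imwrite('pics/w1.png',p)
hsv=cv2.cvtColor(p,cv2.COLOR_BGR2HSV)
m=(hsv[...,0]>8)&(hsv[...,0]<25)&(hsv[...,1]>50)&(W[...,2]>18)&(W[...,2]<34)
k,l,st,ce=cv2.connectedComponentsWithStats(m.astype(np.uint8))
for j in range(1,k):
    if st[j,4]>800: q=W[l==j];print(ce[j],st[j],cv2.minAreaRect(q[:,:2].astype(np.float32)),np.median(q[:,2]))
E
```

```text
[ 472.99317654 -256.84744959  178.0476102 ] [-3.13802154e+00 -1.33679118e-03  1.40349321e+00] [0.04777707 0.09413979 0.03545136]
[319.43063839 186.13540976] [ 297   84   46  210 9054] ((479.3316345214844, -224.47201538085938), (163.7845001220703, 34.094032287597656), 80.88568878173828) 27.186260026177763
[ 91.9762533  178.91632115] [  57  132   73  102 2653] ((304.9510498046875, -187.516357421875), (22.46879768371582, 82.85269165039062), 14.740714073181152) 23.862579834260316
[207.64423077 425.80769231] [165 411  94  36 832] ((348.9390869140625, -415.3524475097656), (94.27484130859375, 2.780243396759033), 13.802443504333496) 26.960083858099466
```

View pics/w1.png

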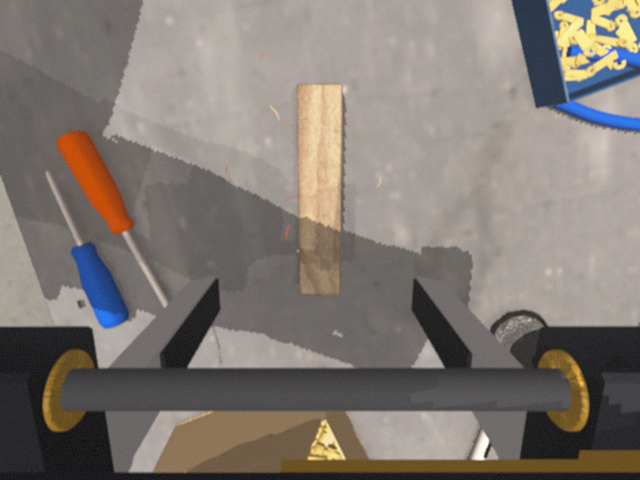

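The wrist view shows the batten at (320,190), centred between the fingers. It agrees with the top view, putting the centre at about (479, −225). Going down.

step_arm(
  series=[1,2,-40,0.007,0,0,0,-40,0,0,0,0,-40,0,0,0,0,-20,0,0,0,0,-7,0,0,0,0,0,0,0,0,0,0,0,0],
)

```text
clock: 3.4
eef_pos: [475.1, -253.2, 34.7]
eef_rot: [3.14, 0.001, 1.414]
wrist_force: [-0.0, 0.0, 0.0]
finger_gap: 94.1
finger_force: 0.0
```

step_arm(
  series=[0,0,-5,0,0,0,0,0,0,0,0,0,0,0,0.5,0,0,0,0,1,0,0,0,0,1,0,0,0,0,1,0,0,0,0,1,0,0,0,0,1],
)

```text
clock: 4.4
eef_pos: [474.6, -253.1, 28.4]
eef_rot: [3.142, 0.0, 1.414]
wrist_force: [1.1, 0.2, 0.9]
finger_gap: 37.3
finger_force: 0.8
```

step_arm(
  series=[0,0,0,0,1,0,0,0,0,1,0,0,0,0,1],
)

```text
clock: 4.78
eef_pos: [474.6, -253.2, 28.5]
eef_rot: [3.142, 0.0, 1.414]
wrist_force: [0.2, -0.3, -0.7]
finger_gap: 33.7
finger_force: 49.9
```

step_arm(
  series=[0,0,15,0,1,0,6,15,-0.019,1,1,25,0,-0.02,1,1,25,0,0,1,1,25,0,0,1,1,25,0,0,1,1,25,0,0,1,1,25,0,0,1,0,0,0,0,1,0,0,0,0,1],
)

```text
clock: 6.02
eef_pos: [480.8, -97.5, 59.1]
eef_rot: [3.141, 0.0, 1.375]
wrist_force: [-0.5, -0.1, -0.6]
finger_gap: 33.4
finger_force: 49.9
```

```bash
python3 - <<'E'
from h import *
p,d=manip.camera('wrist');s=manip.read_state();W=world('wrist',d);print(s['eef_pos'],s['eef_rot'],s['moment'])
cv2.imwrite('pics/w2.png',p)
hsv=cv2.cvtColor(p,cv2.COLOR_BGR2HSV)
m=(hsv[...,0]>8)&(hsv[...,0]<25)&(hsv[...,1]>50)&(W[...,2]>40)&(W[...,2]<80)&(np.abs(W[...,1]+97)<140)
k,l,st,ce=cv2.connectedComponentsWithStats(m.astype(np.uint8))
for j in range(1,k):
    if st[j,4]>800:
        q=W[l==j];print(ce[j],st[j],cv2.minAreaRect(q[:,:2].astype(np.float32)),np.median(q[:,2])); A=np.c_[q[:,:2],np.ones(len(q))];print('plane',np.linalg.lstsq(A,q[:,2],rcond=None)[0])
m=(hsv[...,0]>100)&(hsv[...,0]<125)&(hsv[...,1]>120)&(W[...,2]>50)&(W[...,2]<65)&(W[...,1]>20)
k,l,st,ce=cv2.connectedComponentsWithStats(m.astype(np.uint8))
for j in range(1,k):
    if st[j,4]>100: q=W[l==j];print('blue',ce[j],st[j],cv2.minAreaRect(q[:,:2].astype(np.float32)),np.median(q[:,2]))
E
```

```text
[480.71318957 -97.73047327  58.90011054] [3.14092505e+00 1.40301049e-04 1.37417993e+00] [-0.11026543  0.05696808  0.03152065]
[316.64282109 194.91948511] [  273    34    92   333 27734] ((487.37078857421875, -56.448646545410156), (136.546875, 35.361976623535156), 78.48750305175781) 56.489663995369625
plane [-1.46096656e-03 -1.05828495e-03  5.71390095e+01]
```

View pics/w2.png

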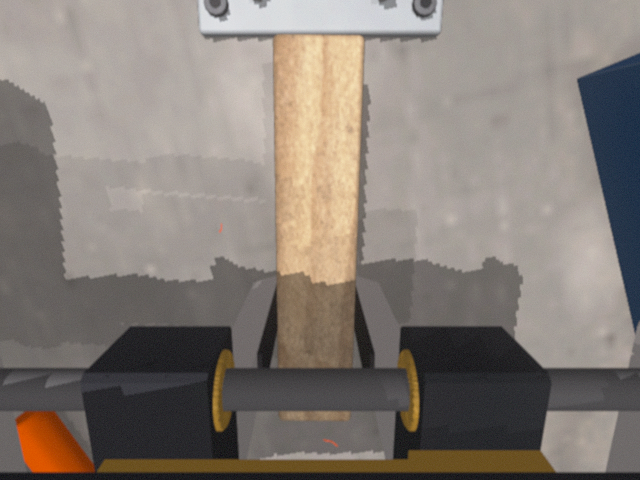

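The wrist view shows the batten centred at (319,40) against the plate edge (201–440), level and aligned. I'll lower it and enter the mouth.

step_arm(
  series=[0,0,-10,0,1,0,0,-10.5,0,1,0,0,0,0,1,2,10,0,0,1,2,10,0,0,1,2,10,0,0,1,2,10,0,0,1,2,10,0,0,1,0,0,0,0,1,0,0,0,0,1],
)

```text
clock: 7.32
eef_pos: [490.6, -47.2, 38.0]
eef_rot: [3.142, 0.0, 1.375]
wrist_force: [0.3, 0.7, -1.1]
finger_gap: 33.4
finger_force: 49.9
```

step_arm(
  series=[0,0,-1,0,1,1.5,7,0,0,1,1.5,8,0,0,1,1.5,8,0,0,1,1.5,7,0,0,1,1.5,7,0,0,1,1.5,7,0,0,1,0,0,0,0,1,0,0,0,0,1],
)

```text
clock: 8.45
eef_pos: [499.7, -3.0, 37.0]
eef_rot: [3.141, -0.0, 1.375]
wrist_force: [2.0, 0.3, -1.2]
finger_gap: 33.4
finger_force: 50.0
```

step_arm(
  series=[1,5,0,0,1,1,5,0,0,1,0,2,0,0,1,0,0,0,0,1],
)

```text
clock: 8.95
eef_pos: [502.1, 9.0, 37.1]
eef_rot: [3.14, -0.0, 1.375]
wrist_force: [6.0, -1.6, -2.1]
finger_gap: 33.7
finger_force: 50.0
```

step_arm(
  series=[1,1,0,0,1,0.2,1,0,0,1,0,0,0,0,1],
)

```text
clock: 9.32
eef_pos: [502.7, 11.1, 36.9]
eef_rot: [-3.141, -0.0, 1.375]
wrist_force: [2.8, -0.9, -1.5]
finger_gap: 33.4
finger_force: 49.9
```

step_arm(
  series=[0.4,1,0,0,1,0.2,1,0,0,1,0,0,0,0,1],
)

```text
clock: 9.7
eef_pos: [503.0, 12.0, 36.8]
eef_rot: [-3.141, 0.002, 1.375]
wrist_force: [0.1, -10.0, -1.0]
finger_gap: 33.4
finger_force: 49.9
```

step_arm(
  series=[0.1,0.7,-0.4,0,1,0,0,0,0,1,0,0,0,0,1],
)

```text
clock: 10.07
eef_pos: [503.1, 12.1, 36.5]
eef_rot: [-3.141, 0.002, 1.375]
wrist_force: [-1.4, -17.3, 2.2]
finger_gap: 33.9
finger_force: 49.9
```

```bash
python3 - <<'E'
from h import *
for n in('top','scene'):
    p,d=manip.camera(n);W=world(n,d);hsv=cv2.cvtColor(p,cv2.COLOR_BGR2HSV)
    if n=='scene': cv2.imwrite('pics/s2.png',cv2.resize(p[170:270,240:360],None,fx=5,fy=5,interpolation=cv2.INTER_CUBIC))
    m=(hsv[...,0]>8)&(hsv[...,0]<25)&(hsv[...,1]>50)&(W[...,2]>20)&(W[...,2]<45)&(abs(W[...,0]-507)<40)&(abs(W[...,1]-30)<110)
    q=W[m]; print(n,m.sum()); 
    if m.sum()>30: print(cv2.minAreaRect(q[:,:2].astype(np.float32)),np.median(q[:,2]))
E
```

```text
top 34
((490.4569091796875, -38.79692840576172), (31.575824737548828, 8.413358688354492), 2.710979461669922) 34.019343049542954
scene 548
((504.3907470703125, 16.195343017578125), (128.8514404296875, 33.2905387878418), 77.46613311767578) 32.19100916417324
```

View pics/s2.png

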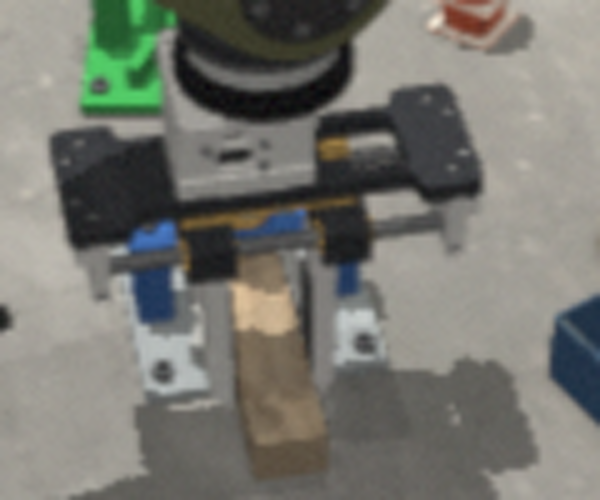

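The crop shows the batten in the channel under the bridge, tail at (285,460). It is pressed on the stop at −17 N, and the tail position matches home. Releasing and rising.

step_arm(
  series=[0,-0.7,0,0,1,0,0,0,0,0.5,0,0,0,0,0.3,0,0,0,0,0.2,0,0,0,0,0.2,0,0,20,0,0.2,0,0,35,0,0,0,0,40,0,0,0,0,30,0,0,0,0,0,0,0],
)

```text
clock: 11.42
eef_pos: [504.3, 12.9, 163.4]
eef_rot: [3.138, -0.001, 1.375]
wrist_force: [0.5, 0.4, -0.4]
finger_gap: 94.1
finger_force: 0.0
```

```bash
cat > m.py <<'E'
from h import *
s=manip.read_state();print(s['eef_pos'],s['eef_rot'],s['joints'].round(3),s['moment'],s['clock'])
for n in ('top','scene','wrist'):
    p,d=manip.camera(n);W=world(n,d);hsv=cv2.cvtColor(p,cv2.COLOR_BGR2HSV)
    near=(abs(W[...,0]-516)<45)&(abs(W[...,1]-81)<45)
    m=near&(W[...,2]>93)&(W[...,2]<103)
    if m.sum()>20: print(n,'head',m.sum(),cv2.minEnclosingCircle(W[m][:,:2].astype(np.float32)),W[m].mean(0))
    m=(hsv[...,0]>100)&(hsv[...,0]<125)&(hsv[...,1]>120)&(W[...,2]>50)&(W[...,2]<65)&(abs(W[...,0]-516)<70)&(abs(W[...,1]-81)<50)
    if m.sum()>20: print(n,'bar',m.sum(),cv2.minAreaRect(W[m][:,:2].astype(np.float32)))
    m=(hsv[...,0]>8)&(hsv[...,0]<25)&(hsv[...,1]>50)&(W[...,2]>25)&(W[...,2]<45)&(abs(W[...,0]-507)<40)&(abs(W[...,1]-10)<80)
    if m.sum()>30: print(n,'batten',m.sum(),cv2.minAreaRect(W[m][:,:2].astype(np.float32)),np.median(W[m][:,2]))
    cv2.imwrite(f'pics/m_{n}.png',p)
E
python3 m.py
```

```text
[504.26700046  12.91079441 163.39772454] [ 3.13784027e+00 -5.76863826e-04  1.37494761e+00] [-0.047  0.265  1.73   0.     1.143  0.149] [-0.09780967  0.10793155  0.00907193] 11.425
top batten 65 ((491.1864013671875, -33.9685173034668), (16.052419662475586, 33.626609802246094), 82.79319763183594) 33.82035957209246
scene head 152 ((518.0493774414062, 77.70098876953125), 20.075096130371094) [518.06865441  76.89249443  96.1990196 ]
scene bar 322 ((517.5227661132812, 77.29705810546875), (32.64622497558594, 109.38253021240234), 78.23151397705078)
scene batten 579 ((504.10858154296875, 15.771492004394531), (125.96186828613281, 33.36864471435547), 78.24444580078125) 32.32830480903772
wrist head 3999 ((516.47119140625, 80.92000579833984), 19.726829528808594) [516.53464527  81.2480247   97.76171107]
wrist bar 4023 ((516.3030395507812, 80.6934814453125), (26.882991790771484, 110.5016860961914), 78.61155700683594)
wrist batten 5920 ((500.75433349609375, 10.36490249633789), (105.50028991699219, 34.053958892822266), 78.28777313232422) 33.62189534890928
```

step_arm(
  series=[0.8,4.5,0,0.177,0,0.8,4.5,0,0.177,0,0.8,4.5,0,0.177,0,0.8,4.5,0,0.177,0,0.8,4.5,0,0.177,0,0.8,4.5,0,0.177,0,0.8,4.5,0,0.177,0,0.8,4.5,0,0.177,0,0.8,4.5,0,0.177,0,0.8,4.5,0,0.177,0,0.8,4.5,0,0.177,0,0.8,4.5,0,0.177,0,0.8,4.5,0,0.177,0,0.8,4.7,0,0.177,0,0.9,5,0,0.177,0,0,0,0,0,0,0,0,0,0,0],
)

```text
clock: 13.7
eef_pos: [515.3, 80.9, 160.8]
eef_rot: [3.141, -0.001, -2.257]
wrist_force: [-0.2, 0.2, -0.3]
finger_gap: 94.0
finger_force: 0.0
```

```bash
python3 m.py | grep -v scene; python3 - <<'E'
from h import *
z,d=manip.camera('top');W=world('top',d)
# tall things within 130 mm of the screw, above 60 mm (incl. gripper)
print(manip.read_state()['eef_pos'])
t=np.load('pics/top0.npz');W=world('top',t['d'])
r=np.hypot(W[...,0]-516,W[...,1]-81)
for a,b in((25,60),(60,90),(90,120),(120,150)): 
    m=(r>a)&(r<b)&(t['d']>0); print(a,b,W[...,2][m].max())
E
```

```text
[515.30227754  80.92741893 160.83874951] [ 3.14071738e+00 -8.28190992e-04 -2.25737615e+00] [ 0.086  0.307  1.682  0.     1.154 -2.369] [0.1304483  0.04199859 0.00904922] 13.7
top batten 426 ((500.244384765625, 8.154888153076172), (100.5461196899414, 35.31792449951172), 78.00608825683594) 33.756607931964595
wrist head 3246 ((516.34765625, 80.49940490722656), 19.828001022338867) [515.51227192  79.51435213  98.12659807]
wrist bar 3654 ((516.2540893554688, 80.08403015136719), (28.055973052978516, 110.41755676269531), 79.12065124511719)
wrist batten 7918 ((501.5700378417969, 13.925437927246094), (113.51919555664062, 34.160587310791016), 78.36500549316406) 34.08356444924809
[515.52787739  80.93420923 161.4293527 ]
25 60 66.61659899102392
60 90 36.52436005748268
90 120 51.612008584111436
120 150 53.31140893741099
```

step_arm(
  series=[0.8,0,-25,0,0,0,0,-25,0,0,0,0,-15,0,0,0,0,-5,0,0,0,0,0,0,0,0,0,0,0,0.3,0,0,0,0,0.5,0,0,0,0,1,0,0,0,0,1,0,0,0,0,1,0,0,0,0,1,0,0,0,0,1,0,0,0,0,1],
  squeeze=60,
)

```text
clock: 15.52
eef_pos: [517.6, 80.1, 91.7]
eef_rot: [-3.138, 0.001, -2.254]
wrist_force: [10.4, -8.8, -4.9]
finger_gap: 36.9
finger_force: 60.0
```

```bash
cat > s.py <<'E'
from h import *
s=manip.read_state();print(s['clock'],s['eef_pos'].round(1),s['eef_rot'].round(3),'F',s['wrist_force'].round(2),'M',s['moment'].round(3),'j6',s['joints'][5].round(3),'e6',s['effort'][5].round(3),s['finger_gap'],s['finger_force'])
E
python3 s.py
```

```text
15.525 [517.6  80.1  91.7] [-3.138e+00  1.000e-03 -2.254e+00] F [10.35 -8.79 -4.89] M [-1.285 -1.618  0.019] j6 -2.373 e6 -0.007 36.90321300075095 59.99637722969055
```

step_arm(
  series=[0.6,-0.5,0,0,1,0,0,0,0,1],
)

```text
clock: 15.78
eef_pos: [517.7, 80.0, 91.7]
eef_rot: [-3.14, 0.001, -2.254]
wrist_force: [5.8, -4.9, -1.6]
finger_gap: 37.3
finger_force: 60.0
```

```bash
python3 s.py
```

```text
15.775 [517.7  80.   91.7] [-3.140e+00  1.000e-03 -2.254e+00] F [ 5.79 -4.93 -1.59] M [-0.599 -0.786 -0.119] j6 -2.374 e6 -0.078 37.277446536133354 59.99834954738617
```

step_arm(
  series=[0.6,-0.5,0,0,1,0,0,0,-0.1,1,0,0,0,-0.1,1,0,0,0,-0.1,1,0,0,0,-0.1,1,0,0,0,0,1],
)

```text
clock: 16.52
eef_pos: [517.6, 80.2, 91.7]
eef_rot: [3.141, 0.0, -2.653]
wrist_force: [0.8, -0.4, 1.2]
finger_gap: 36.9
finger_force: 60.0
```

```bash
python3 s.py
```

```text
16.525 [517.6  80.2  91.7] [ 3.141  0.    -2.653] F [ 0.81 -0.42  1.25] M [ 0.307  0.073 -0.351] j6 -1.976 e6 0.771 36.88684958793999 60.00110864639282
```

step_arm(
  series=[0,0,0,-0.06,1,0,0,0,-0.06,1,0,0,0,-0.06,1,0,0,0,-0.06,1],
)

```text
clock: 17.02
eef_pos: [517.6, 80.3, 91.6]
eef_rot: [3.141, 0.0, -2.892]
wrist_force: [1.2, 1.2, 2.8]
finger_gap: 37.2
finger_force: 60.0
```

```bash
python3 s.py
```

```text
17.025 [517.6  80.3  91.6] [ 3.141  0.    -2.892] F [1.24 1.15 2.82] M [0.669 0.055 0.323] j6 -1.737 e6 -0.703 37.21820982482081 59.99986410140991
```

step_arm(
  series=[0,0,0,-0.06,1,0,0,0,-0.06,1,0,0,0,-0.06,1,0,0,0,-0.06,1,0,0,0,-0.06,1,0,0,0,-0.06,1],
)

```text
clock: 17.77
eef_pos: [517.6, 80.6, 91.7]
eef_rot: [3.141, 0.0, 3.031]
wrist_force: [-0.9, 3.9, 1.9]
finger_gap: 37.6
finger_force: 60.0
```

```bash
python3 s.py
```

```text
17.775 [517.6  80.6  91.7] [3.141 0.    3.031] F [-0.85  3.87  1.95] M [ 1.033 -0.074  0.299] j6 -1.377 e6 -0.702 37.633832529999516 59.999794363975525
```

step_arm(
  series=[0,0.3,0,-0.06,1,0,0,0,-0.06,1,0,0,0,-0.06,1,0,0,0,-0.06,1],
)

```text
clock: 18.27
eef_pos: [517.7, 80.7, 91.7]
eef_rot: [3.141, 0.0, 2.791]
wrist_force: [0.4, 2.3, -0.1]
finger_gap: 37.1
finger_force: 60.0
```

```bash
python3 s.py
```

```text
18.275 [517.7  80.7  91.7] [3.141 0.    2.791] F [ 0.45  2.32 -0.12] M [ 0.824 -0.174  0.366] j6 -1.136 e6 -0.703 37.08796738330687 59.99955475330353
```

step_arm(
  series=[0,0.2,0,-0.06,1,0,0,0,-0.06,1,0,0,0,-0.06,1,0,0,0,-0.06,1],
)

```text
clock: 18.77
eef_pos: [517.7, 80.9, 91.7]
eef_rot: [3.141, 0.0, 2.551]
wrist_force: [1.3, 3.9, 1.6]
finger_gap: 37.3
finger_force: 60.0
```

```bash
python3 s.py
```

```text
18.775 [517.7  80.9  91.7] [3.141 0.    2.551] F [1.29 3.89 1.58] M [ 0.621 -0.328  0.322] j6 -0.896 e6 -0.703 37.2577054158847 59.9994957447052
```

Not in contact yet (1.48 rad turned).

step_arm(
  series=[0,0.2,0,-0.06,1,0,0,0,-0.06,1,0,0,0,-0.06,1,0,0,0,-0.06,1],
)

```text
clock: 19.27
eef_pos: [517.9, 81.0, 91.7]
eef_rot: [3.141, 0.0, 2.311]
wrist_force: [1.8, 1.5, -0.7]
finger_gap: 37.4
finger_force: 60.0
```

```bash
python3 s.py
```

```text
19.275 [517.9  81.   91.7] [3.141 0.    2.311] F [ 1.81  1.54 -0.71] M [ 0.486 -0.583  0.325] j6 -0.655 e6 -0.703 37.35316161259116 59.999070167541504
```

step_arm(
  series=[0,0,0,-0.06,1,0,0,0,-0.06,1,0,0,0,-0.06,1,0,0,0,-0.06,1],
)

```text
clock: 19.77
eef_pos: [518.0, 81.1, 91.7]
eef_rot: [3.14, 0.0, 2.071]
wrist_force: [3.5, 2.4, -1.3]
finger_gap: 37.1
finger_force: 60.0
```

```bash
python3 s.py
```

```text
19.775 [518.   81.1  91.7] [3.14  0.    2.071] F [ 3.53  2.36 -1.31] M [ 0.509 -0.739  0.342] j6 -0.415 e6 -0.702 37.09389205298379 59.9989128112793
```

step_arm(
  series=[0.2,0.1,0,-0.06,1,0,0,0,-0.06,1,0,0,0,-0.06,1,0,0,0,-0.06,1],
)

```text
clock: 20.27
eef_pos: [518.2, 81.1, 91.7]
eef_rot: [3.14, 0.0, 1.831]
wrist_force: [2.6, 2.0, -0.8]
finger_gap: 37.0
finger_force: 60.0
```

```bash
python3 s.py
```

```text
20.275 [518.2  81.1  91.7] [3.14  0.    1.831] F [ 2.6   1.99 -0.82] M [ 0.399 -0.797  0.333] j6 -0.175 e6 -0.675 37.02693287771104 59.99883949756622
```

step_arm(
  series=[0.2,0.1,0,-0.06,1,0,0,0,-0.06,1,0,0,0,-0.06,1,0,0,0,-0.06,1],
)

```text
clock: 20.78
eef_pos: [518.4, 81.2, 91.7]
eef_rot: [3.14, -0.0, 1.591]
wrist_force: [3.0, 2.0, -0.7]
finger_gap: 37.2
finger_force: 60.0
```

```bash
python3 s.py
```

```text
20.775 [518.4  81.2  91.7] [ 3.14  -0.     1.591] F [ 2.97  1.98 -0.7 ] M [ 0.193 -0.784  0.403] j6 0.065 e6 -0.594 37.19853495092252 59.99869465827942
```

The torque has started to rise. Mz went from 0.32 to 0.40, and the joint effort is up 0.11 at 0.34 N m/rad, so the foot is pressing with about 50 N. Holding to check before release.

step_arm(
  series=[0,0,0,-0.02,1],
)

```text
clock: 20.9
eef_pos: [518.4, 81.2, 91.7]
eef_rot: [3.14, -0.0, 1.572]
wrist_force: [4.3, 2.2, -0.8]
finger_gap: 37.5
finger_force: 60.0
```

```bash
python3 s.py
```

```text
20.9 [518.4  81.2  91.7] [ 3.14  -0.     1.572] F [ 4.31  2.19 -0.85] M [ 0.258 -0.94   0.457] j6 0.085 e6 0.505 37.50757245092951 59.99972105026245
```

Resistance is clearly up, about 0.12–0.13 N m over the drag. Stopping here, releasing and rising.

step_arm(
  series=[0,0,0,0,1,0,0,0,0,0.5,0,0,0,0,0,0,0,0,0,0,0,0,0,0,0,0,0,0,0,0,0,0,30,0,0,0,0,40,0,0,0,0,30,0,0,0,0,0,0,0],
)

```text
clock: 22.15
eef_pos: [518.7, 81.0, 193.6]
eef_rot: [3.138, -0.0, 1.57]
wrist_force: [-0.2, -0.8, -1.0]
finger_gap: 94.1
finger_force: 0.0
```

```bash
python3 m.py; python3 - <<'E'
import cv2
p=cv2.imread('pics/m_scene.png'); cv2.imwrite('pics/s3.png',cv2.resize(p[170:270,240:360],None,fx=5,fy=5,interpolation=cv2.INTER_CUBIC))
E
```

```text
[518.74593345  81.02484646 193.55900999] [ 3.13771415e+00 -3.22105309e-04  1.56986177e+00] [ 0.085  0.276  1.64  -0.     1.221  0.086] [-0.03394785  0.02301327 -0.04479491] 22.15
top batten 443 ((500.36322021484375, 11.302616119384766), (106.75983428955078, 34.5374755859375), 77.82770538330078) 33.565131801942925
scene head 154 ((518.9779052734375, 76.82962036132812), 20.409353256225586) [517.95118422  76.84236122  96.31878274]
scene bar 323 ((517.9212646484375, 78.1568603515625), (32.61277770996094, 109.44344329833984), 78.36772918701172)
scene batten 578 ((503.91412353515625, 15.194686889648438), (126.2448959350586, 33.345252990722656), 78.37835693359375) 32.14962465132788
wrist head 2586 ((516.5711669921875, 80.93476104736328), 19.84473419189453) [516.48989987  82.13711206  97.63582346]
wrist bar 3081 ((516.5783081054688, 81.30268859863281), (27.95526123046875, 110.7552490234375), 78.78245544433594)
wrist batten 3470 ((504.22247314453125, 26.055156707763672), (137.20492553710938, 33.96015167236328), 77.99945068359375) 33.61435368194989
```

View pics/s3.png

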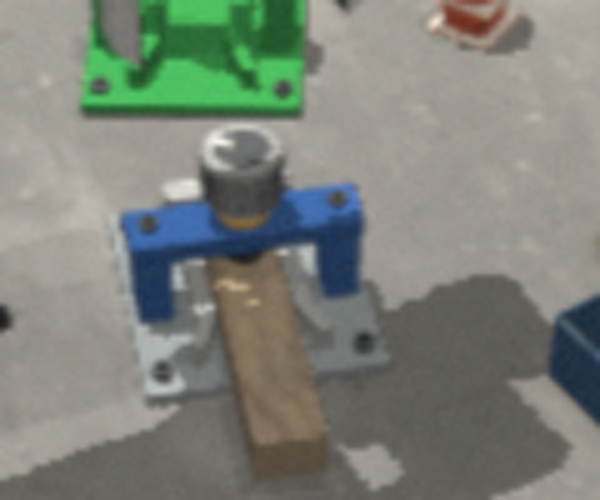

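The view shows the batten (270,330) in the channel with the foot down on it at (240,255). The tail sits at the home position and the gripper is clear. Handing in.

```bash
python3 -c "
from cell import manip
print(manip.sign_off())"
```

```text
the job is handed in; nothing more can be done
None
```

I slid the batten home against the end stop and tightened the thumbscrew until the resistance rose about 0.12–0.13 N m above the drag, roughly 55 N on the wood. I then pulled the gripper clear and handed the job in at about 22 s; the sign-off gave no verdict.

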